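# Hang the filing pin on its bench mount and latch it

## Task

Fit the wooden filing pin to the bench mount: pass the two keyholes in its metal plate over the mount's two headed studs, press it down until it hangs fully home on them, then close the steel latch all the way down over the top of the plate so the pin cannot lift off. Leave it there and let go.

Things in the scene. Friction and masses are not known exactly. Their poses are not given: they have to be found in the camera images.
- filing_pin: loose wooden bench pin, V notch between two horns in front, upright bare aluminium hanger plate across its rear end; 0.2 kg; lies flat. Origin: underside, midway along; x from horns to plate, z up. Wood 58 wide, 18 thick, x = -58 to 52; parallel sides to grip x = -30 to 30. Plate x = 52 to 60, 76 wide, z = 0 to 70. Foot with screws on the wood at x = 34 to 52, up to z = 23
- pin_keyholes (a point): on the plate's back face at (60, 0, 53) in the pin's frame, axes as the pin's: midway between the seats of the two keyholes; it meets mount_studs when the pin hangs home. The keyholes, at y = -19 and 19, go through the plate along x. From an opening below (see pin_openings) each narrows upward to a slot 11 wide whose round closed end is 4 above this point
- pin_openings (a point): on the plate's back face at (60, 0, 39) in the pin's frame: midway between the centres of the two round keyhole openings, 22 diameter, 14 below pin_keyholes. With this point level with mount_studs the stud heads pass through the openings; the pin then comes down 14 to hang. Let go too soon, it can stick part-way by friction: push the plate to the face, then press it down (10 to 20 N) to its stop
- mount: fixed bench mount: grey cast column 80 wide, 132 high, on a base 130 x 100 x 12. Origin: under the middle of the base; x to the rear, z up. Its steel front face, turned roughly to the robot, is at x = 0; the base reaches 65 before and behind that. With the pin home, plate to this face, horns pointing away from it (pin x along mount x), the pin's underside is 66 above the bench
- mount_studs (a point): on the mount's front face midway between the two studs, 119 above the bench, axes as the mount's. The studs stand out along -x at y = -19 and 19: shank 8 diameter, 10 long from face to head; head 16 diameter, 6 thick, tapered front and back, ends 16 from the face. The plate (8 thick) has 2 play between head and face, so the hung pin droops about 0.04 rad
- latch_hinge (a point): on the latch's hinge axis on top of the mount, at (26, 0, 146) in the mount's frame; the axis runs along the mount's y
- latch_tab (a point): middle of the thumb tab at the latch's free end, 66 from the hinge axis. The latch is a bare steel bar 18 wide (along y); tab 18 long, 10 thick. Shut, the tab is at (-40, 0, 143) in the mount's frame, in front of the plate; at angle q: x = 26 - 66 cos q - 3 sin q, z = 146 + 66 sin q - 3 cos q. A nose hooks 10 down in front of the plate
- latch (a joint): latch angle, rad: 0 shut, level over the plate's top edge; grows as it swings up and back; at first it stands open at 1.3 to 1.65. A stiff hinge (0.1 N m) leaves it where it is put. It shuts only if the pin is fully down; its bar then clears the plate's top by 2 mm
Not all that is in view belongs to the job. Of the things shaped like the filing_pin, the wooden one is meant.

How it is judged:
By the outcome, as a careful person would: the job done as asked, in the order asked, and still so for the second after the job is handed in, with the robot touching nothing.
It also fails if it takes over 48 s, if anything falls off the work surface, if the arm or the gripper's body presses on something with over 40 N, if the wrist force passes 120 N, or if a joint passes its speed limit or range.

## Robot

A 6-joint arm with a two-finger parallel gripper is mounted at the origin on a cart in front of the work surface, level with it; the furniture and walls round the work are solid. World frame = base frame: x ahead of the robot, y to its left, z up, the work surface at z = 0. Lengths are in mm, angles in rad, forces in N, time in s.
With the tool pointing down it reaches from about 400 to 925 mm from the base axis. Payload 12.5 kg.
Tool frame: the origin (TCP) lies midway between the tips of the shut fingers; the grasp point (between the pads) lies 19 mm behind it; z points along the fingers, y is the line along which they close (so a half turn about z gives the same grasp; the last joint's range is limited). The gripper opens to 95 mm and grips with 3 to 60 N. Pads are 20 mm wide; open, the fingers measure 119 mm over their backs; the gripper's body (75 mm by 180 mm) begins 59 mm behind the grasp point.
Start: joints at [-1.229, 0.491, 1.559, -0, 1.092, -0.106], TCP at [270.639, -563.384, 214.661] pointing down, gripper open.
Joint ranges: [-3.1, 3.1], [-0.84, 2.19], [0.05, 2.79], [-1.13, 4.28], [0.06, 2.93], [-2.69, 2.69]. Speed limits (rad/s): [2.22, 2.22, 2.79, 3.14, 3.14, 3.14].

## Interface

Orientations are given as [roll, pitch, yaw] about the fixed x, y, z axes, in that order (R = Rz(yaw) Ry(pitch) Rx(roll)).
In Python, from cell import * gives the robot as it stands. The module is installed in compiled form; this text tells all that it offers.
- The arm moves only by the tool arm_command, never from a script. Its arguments are lists of equal length, an entry for each row: "delta_pos": the shift along the world's x, y, z in units of 250 mm (1.0 is 250 mm), a list of three; "delta_rot": the turn, a rotation vector about the world's x, y, z in units of 90 degrees (1.0 is 90 degrees), a list of three; "claw": the closure, from 0 (fully open) to 1 (shut). In form: {"delta_pos": [[tx, ty, tz], ...], "delta_rot": [[wx, wy, wz], ...], "claw": [claw, ...]}. A call has exactly 5 rows; each row is the pose to reach, as a shift and turn from the pose commanded when the call began; what a row does not reach only later rows make up. A row lasts 1/12 s, in which the tool goes at most 41.7 mm and 7.16 degrees, less where a joint would pass 70% of its speed; a pose out of reach is approached as far as the arm can. A call with a number of a shift or a turn outside -1 to 1 is refused whole. A call with a gripper value outside its range is refused whole. The fingers move at their own pace and stop on an object; the grip force is fixed at half the most. Time passes only in rows, so rows that repeat a pose let the fingers close, or fill a call up. It gives the time, the measured TCP pose, the force, the opening and the grip force at its end, in the units of the state.
- state(): the state, without advancing time (a new reading comes with each control period).
- read_camera(name): name is "side" or "top"; returns the picture (400x640x3 uint8, red, green, blue); there is no depth.
- calibration(name): a dict with "camera_matrix" (3x3 intrinsics, pixels), "T" (4x4, takes a point from camera to world coordinates). Camera axes: x right, y down, z forward; pixel columns grow to the right and rows downward; lengths in mm; the calibration is good to about 2 mm. A picture is of the moment at which its call begins. calibration takes no time and is no camera call.
- job_done(): hands the job in; it is judged then, once.
The state is a dict: "t": time; "joints": joint angles; "qvel": joint speeds; "tau": joint torques, N m; "eef_pos": TCP position; "tcp_rot": TCP orientation; "ft_force": force on the tool from outside, world axes, zero at the start; "moment": the same for the moment, N m; "opening": opening from 0.0 (shut) to 1.0 (fully open); "grip_force": force on a finger pad.
Only numpy, scipy, OpenCV 4.12 (cv2) and the standard library are available. Lean on these libraries where they do the work, as an engineer would, in place of code of your own. Each camera call takes 0.05 s, during which the arm holds its last target. There are 200 camera calls.

## Working session

There is one attempt and no reset: what is moved stays moved. The work goes in short steps, Python scripts to look and compute and a tool call to move; the robot and the scene stay as the last step left them, time stands still between calls to the robot, and variables do not carry over. Pictures are saved under pics/ and viewed, at most 10 in all, crops included, and the job is handed in when it is done.

Besides the shell and the picture viewer there is one more tool, called after "Emit:" by a JSON object that holds its "fn" and its "kwargs". arm_command: Moves the arm, as the interface text tells. Shifts and turns lie within -1 to 1; 1 stands for 250 mm of shift or 90 degrees of turn. Its arguments: {"type":"object","properties":{"delta_pos":{"type":"array"},"delta_rot":{"type":"array"},"claw":{"type":"array"}},"required":["delta_pos","delta_rot","claw"]}

```bash
mkdir -p pics
python3 - <<'E'
from cell import *
import cv2,numpy as np
for n in("side","top"):
    im=read_camera(n); cv2.imwrite(f"pics/{n}0.png",im[:,:,::-1]); c=calibration(n); print(n,np.round(c["camera_matrix"],1).tolist(),np.round(c["T"],3).tolist())
s=state();print(s)
E
```

```text
side [[428.5, 0.0, 318.6], [0.0, 428.5, 200.3], [0.0, 0.0, 1.0]] [[-0.985, -0.086, 0.148, 455.73], [-0.171, 0.476, -0.863, 610.243], [0.004, -0.875, -0.484, 524.24], [0.0, 0.0, 0.0, 1.0]]
top [[397.2, 0.0, 317.9], [0.0, 397.2, 197.6], [0.0, 0.0, 1.0]] [[-0.03, -0.998, 0.064, 495.944], [-0.999, 0.03, 0.011, -137.105], [-0.013, -0.063, -0.998, 957.796], [0.0, 0.0, 0.0, 1.0]]
{'t': 0.1, 'joints': array([-1.22860808e+00,  4.91498684e-01,  1.55944574e+00,  4.29382818e-05,
        1.09169403e+00, -1.05607694e-01]), 'qvel': array([ 0.00064351, -0.00274144, -0.00105498, -0.00044819,  0.00029407,
       -0.00082634]), 'tau': array([ 3.66391323e-04, -6.13625693e+01, -2.58604252e+01,  6.93330145e-02,
        4.70270554e-02, -5.29893202e-05]), 'eef_pos': array([ 270.55677063, -563.13711753,  214.10084647]), 'tcp_rot': array([-3.14055670e+00, -1.48109750e-04,  4.47776049e-01]), 'ft_force': array([ 0.33084249,  0.20117663, -0.39487032]), 'moment': array([-0.00793892,  0.01630733,  0.00946568]), 'grip_force': 0.0, 'opening': 1.0011057942273198}
```

View pics/side0.png

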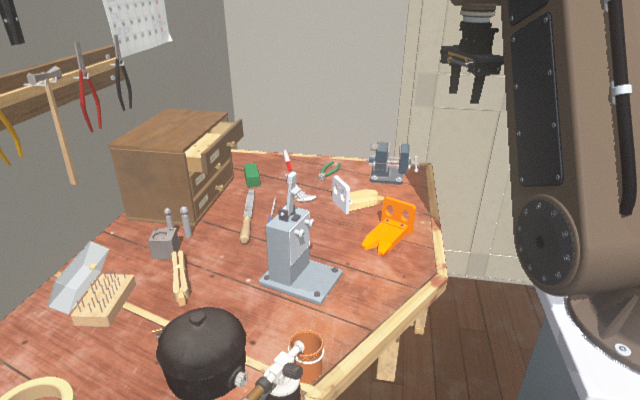

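View pics/top0.png

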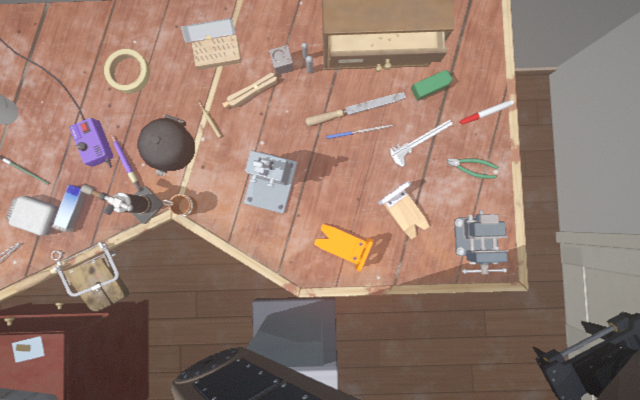

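The side view shows a wooden pin with a bare plate at (355,198), an orange lookalike at (390,228), and the mount at (290,245) with its latch standing up. In the top view they are at (405,210), (345,246) and (268,180). The only candidates are the orange pin and the wooden one, and the wooden one is meant. I'll check it in close crops.

Run:
```python
import cv2,numpy as np
s=cv2.imread("pics/side0.png");t=cv2.imread("pics/top0.png")
def cr(im,x,y,w,h,k): return cv2.resize(im[y:y+h,x:x+w],None,fx=k,fy=k,interpolation=cv2.INTER_CUBIC)
# left: pin ; right: mount
a=np.hstack([cr(t,370,170,66,75,6),cr(t,236,142,66,75,6)]); cv2.imwrite("pics/topc.png",a)
b=np.hstack([cr(s,320,165,70,55,5),cr(s,255,165,90,55,5)]);
c=np.hstack([cr(s,320,165,64,100,6),cr(s,256,165,66,100,6)]); cv2.imwrite("pics/sidec.png",c);print(a.shape,c.shape)
```

```text
(450, 792, 3) (600, 780, 3)
```

View pics/topc.png

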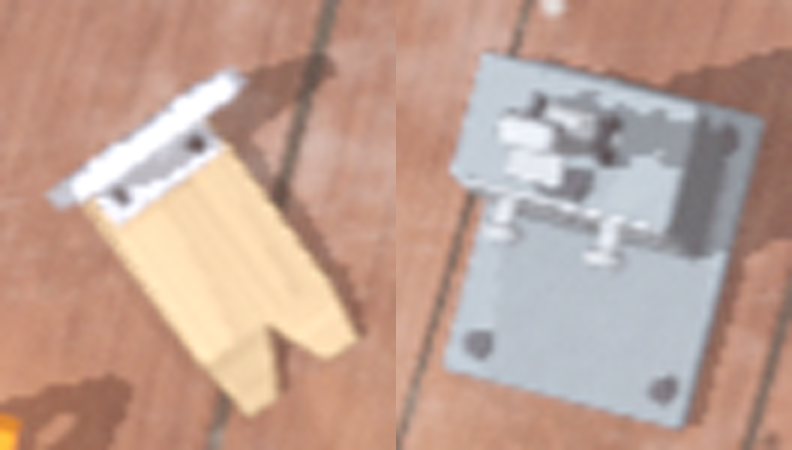

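View pics/sidec.png

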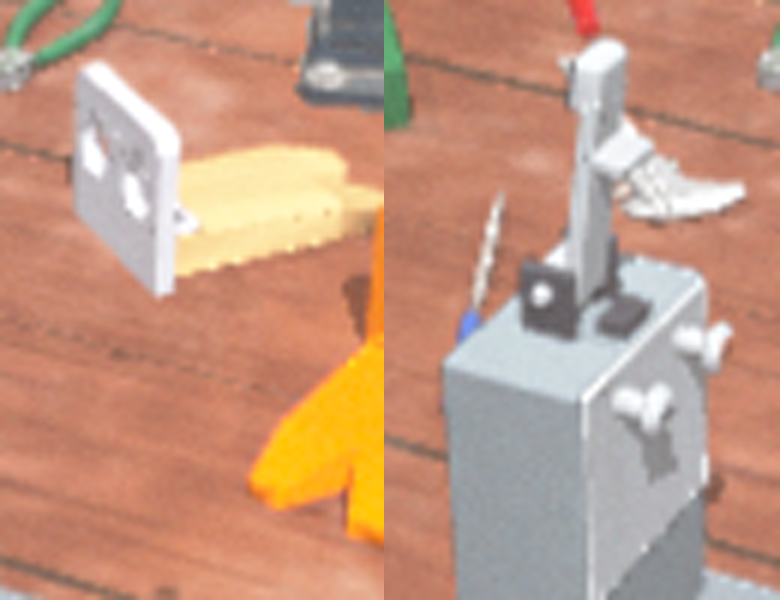

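The crop confirms the bare-metal plate and wood body on the chosen pin. Next I'll fit both poses from the picked corners.

```bash
cat > h.py <<'E'
from cell import *
import cv2,numpy as np
from scipy.optimize import least_squares
from scipy.spatial.transform import Rotation as R
def proj(n,P):
    c=calibration(n);T=np.linalg.inv(c["T"]);q=np.atleast_2d(P)@T[:3,:3].T+T[:3,3]
    p=q@c["camera_matrix"].T; return p[:,:2]/p[:,2:]
def world(p,P):  # planar pose x,y,yaw(,z)
    return R.from_euler('z',p[2]).apply(np.atleast_2d(P))+[p[0],p[1],p[3] if len(p)>3 else 0]
def fit(obs,p0):  # obs: list of (cam,(u,v),(X,Y,Z))
    def f(p): return np.concatenate([(proj(n,world(p,X))[0]-uv) for n,uv,X in obs])
    r=least_squares(f,p0,loss='soft_l1'); return r.x,f(r.x).reshape(-1,2)
def crop(off,k,o=0): return lambda x,y:((x-o+.5)/k-.5+off[0],(y+.5)/k-.5+off[1])
E
python3 - <<'E'
from h import *
tp=crop((370,170),6);tm=crop((236,142),6,396);sp=crop((320,165),6);sm=crop((256,165),6,384)
pin=[("top",tp(95,210),(44,29,18)),("top",tp(205,360),(-30,29,18)),
 ("side",sp(163,296),(60,38,0)),("side",sp(73,207),(60,-38,0)),("side",sp(92,153),(60,-19,39)),("side",sp(134,195),(60,19,39)),
 ("top",tp(262,409),(-58,18,9)),("top",tp(342,348),(-58,-18,9)),("top",tp(225,150),(36,-29,18))]
m=[("top",tm(763,120),(65,-50,12)),("top",tm(685,428),(-65,-50,12)),("top",tm(447,370),(-65,50,12)),("top",tm(452,180),(0,40,132)),("top",tm(672,238),(0,-40,132)),
 ("side",sm(583,402),(0,40,132)),("side",sm(707,281),(0,-40,132)),("side",sm(652,407),(-13,19,119)),("side",sm(718,345),(-13,-19,119)),("top",tm(500,232),(-13,19,119)),("top",tm(603,257),(-13,-19,119))]
for nm,o,p0 in(("pin",pin,[470,-340,.6]),("mount",m,[520,-30,-.2])):
    p,r=fit(o,p0);print(nm,np.round(p,3));print(np.round(r,1).tolist())
    print("norm",np.hypot(*p[:2]))
    for cam in("top","side"):
        oo=[a for a in o if a[0]==cam]; q,_=fit(oo,p0); print(cam,np.round(q,3))
E
```

```text
pin [ 513.006 -333.526    0.597]
[[-0.2, 0.6], [0.2, 1.0], [-1.5, 0.1], [-0.4, 0.9], [0.1, -0.6], [0.2, -0.8], [0.7, -0.3], [-0.4, 0.9], [-0.1, -1.1]]
norm 611.8941530352857
top [ 513.673 -333.651    0.587]
side [ 512.892 -334.186    0.621]
mount [ 5.96831e+02 -1.35850e+01 -2.75000e-01]
[[0.5, -0.6], [0.0, 0.6], [-0.8, 0.1], [-0.6, 0.1], [-0.4, -0.4], [-0.8, -0.6], [0.0, -2.0], [0.6, 0.7], [-0.6, 0.5], [0.6, 0.5], [0.7, 0.6]]
norm 596.9860324355368
top [597.153 -13.598  -6.56 ]
side [ 5.96367e+02 -1.32540e+01 -2.68000e-01]
```

Both fits agree to about 1 mm: the pin is at (513, -333.5) with yaw 0.597, and the mount at (597, -13.6) with yaw -0.275. I'll move above the pin.

Emit:
{"fn": "arm_command", "kwargs": {"delta_pos": [[0.6,0.568,-0.14],[0.6,0.568,-0.14],[0.6,0.568,-0.14],[0.6,0.568,-0.14],[0.6,0.568,-0.14]], "delta_rot": [[0,0,0.095],[0,0,0.095],[0,0,0.095],[0,0,0.095],[0,0,0.095]], "claw": [0,0,0,0,0]}}

```text
t: 0.52
eef_pos: [420.7, -420.6, 179.3]
tcp_rot: [-3.141, 0.0, 0.597]
ft_force: [0.3, -0.5, 0.6]
opening: 1.0
grip_force: 0.0
```

Emit:
{"fn": "arm_command", "kwargs": {"delta_pos": [[0.369,0.352,-0.3],[0.369,0.352,-0.3],[0.369,0.352,-0.3],[0.369,0.352,-0.3],[0.369,0.352,-0.3]], "delta_rot": [[0,0,0],[0,0,0],[0,0,0],[0,0,0],[0,0,0]], "claw": [0,0,0,0,0]}}

```text
t: 0.93
eef_pos: [513.4, -330.5, 101.9]
tcp_rot: [-3.137, 0.001, 0.601]
ft_force: [-0.1, 1.0, -0.3]
opening: 1.004
grip_force: 0.0
```

Emit:
{"fn": "arm_command", "kwargs": {"delta_pos": [[0,0,-0.15],[0,0,-0.28],[0,0,-0.37],[0,0,-0.402],[0,0,-0.402]], "delta_rot": [[0,0,0],[0,0,0],[0,0,0],[0,0,0],[0,0,0]], "claw": [0,0,0,0,0]}}

```text
t: 1.35
eef_pos: [511.1, -334.2, 2.9]
tcp_rot: [-3.139, 0.001, 0.596]
ft_force: [-0.3, 0.2, 0.0]
opening: 0.999
grip_force: 0.0
```

Emit:
{"fn": "arm_command", "kwargs": {"delta_pos": [[0,0,0],[0,0,0],[0,0,0],[0,0,0],[0,0,0]], "delta_rot": [[0,0,0],[0,0,0],[0,0,0],[0,0,0],[0,0,0]], "claw": [1,1,1,1,1]}}

```text
t: 1.77
eef_pos: [512.3, -334.4, 5.3]
tcp_rot: [3.14, -0.0, 0.597]
ft_force: [0.4, 0.7, -0.3]
opening: 0.704
grip_force: 0.0
```

Emit:
{"fn": "arm_command", "kwargs": {"delta_pos": [[0,0,0],[0,0,0],[0,0,0],[0,0,0],[0,0,0]], "delta_rot": [[0,0,0],[0,0,0],[0,0,0],[0,0,0],[0,0,0]], "claw": [1,1,1,1,1]}}

```text
t: 2.18
eef_pos: [512.3, -334.4, 4.9]
tcp_rot: [3.141, -0.0, 0.597]
ft_force: [-0.7, 0.9, 6.3]
opening: 0.608
grip_force: 30.0
```

Emit:
{"fn": "arm_command", "kwargs": {"delta_pos": [[0,0,0.1],[0,0,0.2],[0,0,0.32],[0,0,0.4],[0,0,0.4]], "delta_rot": [[0,0,0],[0,0,0],[0,0,0],[0,0,0],[0,0,0]], "claw": [1,1,1,1,1]}}

```text
t: 2.6
eef_pos: [513.3, -335.0, 108.2]
tcp_rot: [3.136, -0.002, 0.597]
ft_force: [0.5, -0.2, -1.6]
opening: 0.606
grip_force: 30.0
```

Emit:
{"fn": "arm_command", "kwargs": {"delta_pos": [[-0.02,0.1,0],[-0.04,0.24,0],[-0.06,0.38,0],[-0.08,0.52,0],[-0.1,0.66,0]], "delta_rot": [[0,0,-0.06],[0,0,-0.13],[0,0,-0.2],[0,0,-0.27],[0,0,-0.34]], "claw": [1,1,1,1,1]}}

```text
t: 3.02
eef_pos: [485.9, -167.5, 103.3]
tcp_rot: [-3.141, 0.002, 0.057]
ft_force: [1.1, 0.0, -2.0]
opening: 0.609
grip_force: 30.0
```

Emit:
{"fn": "arm_command", "kwargs": {"delta_pos": [[0.01,0.14,0],[0.02,0.28,0],[0.03,0.42,0],[0.04,0.54,0],[0.05,0.6,0]], "delta_rot": [[0,0,-0.06],[0,0,-0.12],[0,0,-0.17],[0,0,-0.2],[0,0,-0.215]], "claw": [1,1,1,1,1]}}

```text
t: 3.43
eef_pos: [498.5, -16.1, 103.4]
tcp_rot: [3.142, 0.002, -0.276]
ft_force: [0.0, -0.4, -2.3]
opening: 0.609
grip_force: 30.0
```

Emit:
{"fn": "arm_command", "kwargs": {"delta_pos": [[0,0.07,-0.04],[0,0.12,-0.07],[0,0.128,-0.08],[0,0.128,-0.08],[0,0.128,-0.08]], "delta_rot": [[0,0,0],[0,0,0],[0,0,0],[0,0,0],[0,0,0]], "claw": [1,1,1,1,1]}}

```text
t: 3.85
eef_pos: [499.4, 12.5, 84.0]
tcp_rot: [3.141, 0.001, -0.275]
ft_force: [-0.2, -0.1, -2.0]
opening: 0.608
grip_force: 30.0
```

Run:
```python
from h import *
s=read_camera("side");t=read_camera("top");cv2.imwrite("pics/s1.png",s[:,:,::-1]);cv2.imwrite("pics/t1.png",t[:,:,::-1])
def cr(im,x,y,w,h,k): return cv2.resize(im[y:y+h,x:x+w,::-1],None,fx=k,fy=k,interpolation=cv2.INTER_CUBIC)
cv2.imwrite("pics/c1.png",cr(s,260,150,130,120,5)[:600,:])
cv2.imwrite("pics/c1t.png",cr(t,225,140,100,120,5))
x=state();print(x['t'],x['eef_pos'],x['tcp_rot'],x['ft_force'])
```

```text
3.95 [499.67910469  12.07679807  84.44437162] [ 3.14146580e+00 -1.63071832e-04 -2.75590875e-01] [ 0.31380456  0.36666624 -1.49041129]
```

View pics/c1.png

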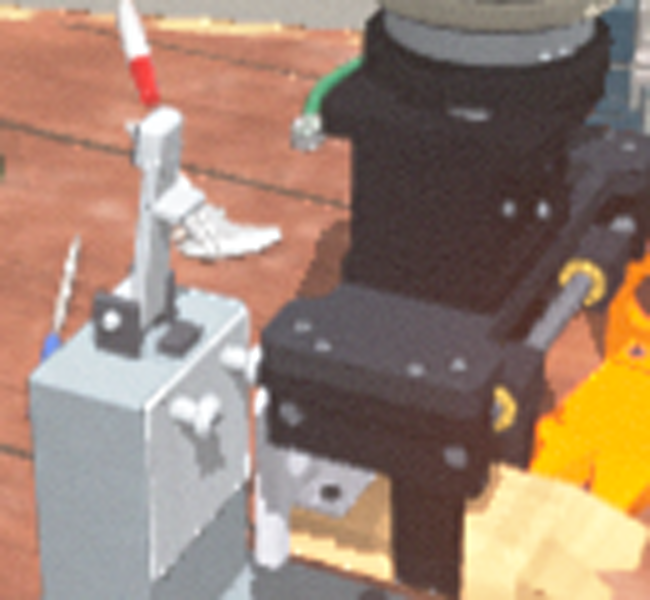

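The side crop shows the pin held level, with its plate facing the studs. Near stud head is at about (207,408) in the crop, the far one at (240,358), and the plate's lower near corner at (268,565). I'll check the predicted corners here and in the top view.

Run:
```python
from h import *
p=[499.7,12.1,-.2755,80.2]
for q in((60,38,0),(52,38,0),(60,38,40),(-30,29,18)):print(q,((proj("side",world(p,q))[0]-[260,150])*5+2).round(),((proj("top",world(p,q))[0]-[225,140])*5+2).round())
m=[596.8,-13.6,-.275]
for q in((-13,19,119),(-13,-19,119),(0,40,132)):print(q,((proj("side",world(m,q))[0]-[260,150])*5+2).round())
c,s=.9624,-.2715
for d in(np.array([-26,0]),):pass
for a in(1.2,1.3,1.4,1.5,1.6):print(a,((proj("side",world(m,(26-66*np.cos(a)-3*np.sin(a),0,146+66*np.sin(a)-3*np.cos(a))))[0]-[260,150])*5+2).round())
```

```text
(60, 38, 0) [256. 558.] [107. 265.]
(52, 38, 0) [277. 564.] [102. 283.]
(60, 38, 40) [255. 461.] [ 88. 258.]
(-30, 29, 18) [516. 572.] [ 66. 468.]
(-13, 19, 119) [206. 418.]
(-13, -19, 119) [256. 365.]
(0, 40, 132) [142. 407.]
1.2 [196. 160.]
1.3 [179. 150.]
1.4 [162. 142.]
1.5 [145. 135.]
1.6 [128. 130.]
```

View pics/c1t.png

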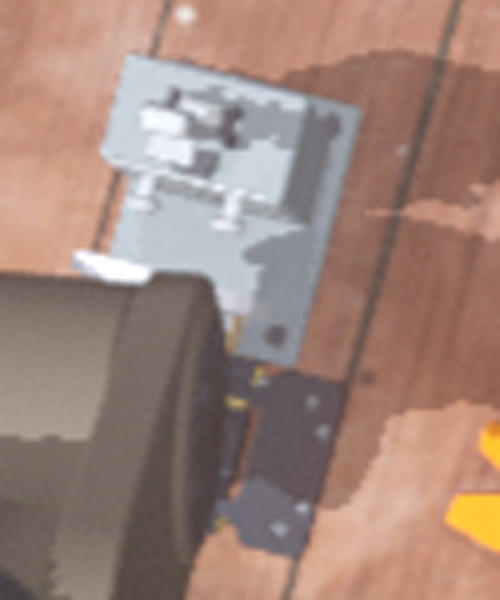

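Predicted and seen corners agree to about 1 mm. I'll advance in steps along the mount's x axis.

Emit:
{"fn": "arm_command", "kwargs": {"delta_pos": [[0.02,-0.004,0.002],[0.04,-0.009,0.002],[0.06,-0.014,0.002],[0.08,-0.019,0.002],[0.093,-0.023,0.002]], "delta_rot": [[0,0,0],[0,0,0],[0,0,0],[0,0,0],[0,0,0]], "claw": [1,1,1,1,1]}}

```text
t: 4.37
eef_pos: [523.7, 6.7, 84.9]
tcp_rot: [3.142, -0.0, -0.275]
ft_force: [-0.5, -1.0, -2.7]
opening: 0.609
grip_force: 30.0
```

Emit:
{"fn": "arm_command", "kwargs": {"delta_pos": [[0.007,-0.002,0],[0.015,-0.004,0],[0.022,-0.006,0],[0.03,-0.008,0],[0.03,-0.008,0]], "delta_rot": [[0,0,0],[0,0,0],[0,0,0],[0,0,0],[0,0,0]], "claw": [1,1,1,1,1]}}

```text
t: 4.78
eef_pos: [530.6, 5.0, 84.8]
tcp_rot: [3.142, -0.0, -0.275]
ft_force: [-0.3, -0.6, -1.6]
opening: 0.61
grip_force: 30.0
```

Emit:
{"fn": "arm_command", "kwargs": {"delta_pos": [[0.007,-0.002,0],[0.014,-0.004,0],[0.021,-0.006,0],[0.026,-0.007,0],[0.026,-0.007,0]], "delta_rot": [[0,0,0],[0,0,0],[0,0,0],[0,0,0],[0,0,0]], "claw": [1,1,1,1,1]}}

```text
t: 5.2
eef_pos: [537.1, 3.3, 84.8]
tcp_rot: [3.142, -0.0, -0.275]
ft_force: [-0.6, 0.5, -1.4]
opening: 0.606
grip_force: 30.0
```

Emit:
{"fn": "arm_command", "kwargs": {"delta_pos": [[0.004,-0.001,0],[0.008,-0.002,0],[0.008,-0.002,0],[0.008,-0.002,0],[0.008,-0.002,0]], "delta_rot": [[0,0,0],[0,0,0],[0,0,0],[0,0,0],[0,0,0]], "claw": [1,1,1,1,1]}}

```text
t: 5.62
eef_pos: [538.6, 2.8, 84.8]
tcp_rot: [3.141, 0.0, -0.275]
ft_force: [-1.1, 0.4, -2.8]
opening: 0.606
grip_force: 30.0
```

Emit:
{"fn": "arm_command", "kwargs": {"delta_pos": [[0.002,-0.0005,0],[0.004,-0.001,0],[0.006,-0.0016,0],[0.006,-0.0016,0],[0.006,-0.0016,0]], "delta_rot": [[0,0,0],[0,0,0],[0,0,0],[0,0,0],[0,0,0]], "claw": [1,1,1,1,1]}}

```text
t: 6.03
eef_pos: [538.7, 2.7, 84.6]
tcp_rot: [3.141, 0.004, -0.274]
ft_force: [-8.9, 1.2, 1.2]
opening: 0.609
grip_force: 29.9
```

Light contact with the face at about 9 N. I'll ease back slightly and lower it 14 mm.

Emit:
{"fn": "arm_command", "kwargs": {"delta_pos": [[-0.003,0.001,0],[-0.003,0.001,-0.01],[-0.003,0.001,-0.02],[-0.003,0.001,-0.03],[-0.003,0.001,-0.04]], "delta_rot": [[0,0,0],[0,0,0],[0,0,0],[0,0,0],[0,0,0]], "claw": [1,1,1,1,1]}}

```text
t: 6.45
eef_pos: [538.8, 2.9, 74.7]
tcp_rot: [3.141, 0.002, -0.275]
ft_force: [-6.5, 0.5, 1.8]
opening: 0.607
grip_force: 29.9
```

Emit:
{"fn": "arm_command", "kwargs": {"delta_pos": [[0,0,-0.004],[0,0,-0.008],[0,0,-0.012],[0,0,-0.016],[0,0,-0.016]], "delta_rot": [[0,0,0],[0,0,0],[0,0,0],[0,0,0],[0,0,0]], "claw": [1,1,1,1,1]}}

```text
t: 6.87
eef_pos: [538.8, 2.9, 70.8]
tcp_rot: [3.141, 0.002, -0.275]
ft_force: [-6.2, 0.9, 0.8]
opening: 0.611
grip_force: 30.0
```

Emit:
{"fn": "arm_command", "kwargs": {"delta_pos": [[0,0,-0.003],[0,0,-0.006],[0,0,-0.006],[0,0,-0.006],[0,0,-0.006]], "delta_rot": [[0,0,0],[0,0,0],[0,0,0],[0,0,0],[0,0,0]], "claw": [1,1,1,1,1]}}

```text
t: 7.28
eef_pos: [538.9, 2.8, 69.7]
tcp_rot: [3.141, 0.001, -0.275]
ft_force: [-7.8, 0.6, 5.0]
opening: 0.613
grip_force: 30.0
```

Emit:
{"fn": "arm_command", "kwargs": {"delta_pos": [[0,0,-0.003],[0,0,-0.006],[0,0,-0.006],[0,0,-0.006],[0,0,-0.006]], "delta_rot": [[0,0,0],[0,0,0],[0,0,0],[0,0,0],[0,0,0]], "claw": [1,1,1,1,1]}}

```text
t: 7.7
eef_pos: [539.1, 2.7, 68.6]
tcp_rot: [3.141, 0.0, -0.275]
ft_force: [-7.6, 0.3, 11.2]
opening: 0.61
grip_force: 30.0
```

Emit:
{"fn": "arm_command", "kwargs": {"delta_pos": [[0,0,-0.003],[0,0,-0.006],[0,0,-0.006],[0,0,-0.006],[0,0,-0.006]], "delta_rot": [[0,0,0],[0,0,0],[0,0,0],[0,0,0],[0,0,0]], "claw": [1,1,1,1,1]}}

```text
t: 8.12
eef_pos: [539.4, 2.6, 68.1]
tcp_rot: [3.142, -0.001, -0.275]
ft_force: [-10.7, -0.1, 22.8]
opening: 0.606
grip_force: 30.0
```

Run:
```python
from h import *
s=read_camera("side")
cv2.imwrite("pics/c2.png",cv2.resize(s[165:275,260:390,::-1],None,fx=5,fy=5,interpolation=cv2.INTER_CUBIC))
p=[539.1,2.7,-.275,66]
for q in((60,38,0),(52,38,0),(60,38,70),(52,38,70),(34,29,18),(60,-38,70)):print(q,((proj("side",world(p,q))[0]-[260,165])*5+2).round())
```

```text
(60, 38, 0) [150. 488.]
(52, 38, 0) [171. 494.]
(60, 38, 70) [144. 319.]
(52, 38, 70) [165. 325.]
(34, 29, 18) [228. 451.]
(60, -38, 70) [246. 217.]
```

View pics/c2.png

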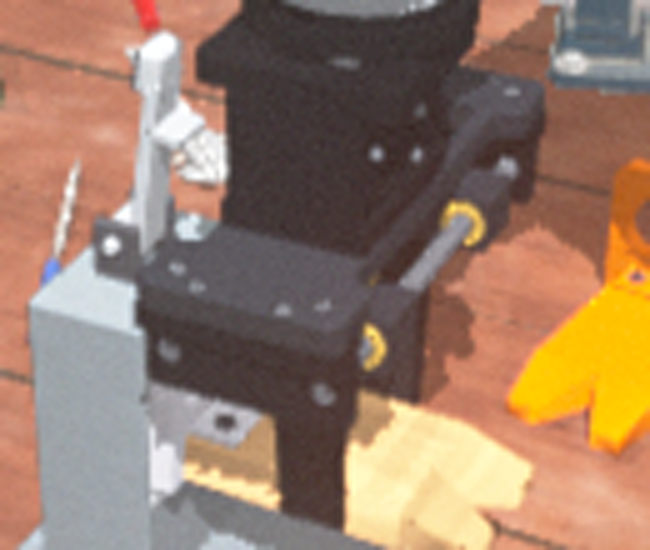

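The plate is against the face at hang height and stopped firmly (23 N), so it looks home. I'll release, retreat up and back, and look.

Emit:
{"fn": "arm_command", "kwargs": {"delta_pos": [[0,0,0.003],[0,0,0.003],[0,0,0.003],[0,0,0.003],[0,0,0.003]], "delta_rot": [[0,0,0],[0,0,0],[0,0,0],[0,0,0],[0,0,0]], "claw": [0.2,0.1,0,0,0]}}

```text
t: 8.58
eef_pos: [539.7, 2.7, 67.0]
tcp_rot: [3.142, -0.0, -0.275]
ft_force: [0.2, -0.2, 0.8]
opening: 0.901
grip_force: 0.0
```

Emit:
{"fn": "arm_command", "kwargs": {"delta_pos": [[0,0,0],[0,0,0.05],[0,0,0.15],[-0.03,0.01,0.3],[-0.08,0.02,0.45]], "delta_rot": [[0,0,0],[0,0,0],[0,0,0],[0,0,0],[0,0,0]], "claw": [0,0,0,0,0]}}

```text
t: 9.0
eef_pos: [519.6, 7.7, 180.1]
tcp_rot: [3.141, 0.002, -0.275]
ft_force: [0.5, -0.2, 1.3]
opening: 0.998
grip_force: 0.0
```

Emit:
{"fn": "arm_command", "kwargs": {"delta_pos": [[-0.1,0.03,0.1],[-0.2,0.05,0.2],[-0.3,0.08,0.2],[-0.4,0.11,0.2],[-0.4,0.11,0.2]], "delta_rot": [[0,0,0],[0,0,0],[0,0,0],[0,0,0],[0,0,0]], "claw": [1,1,1,1,1]}}

```text
t: 9.42
eef_pos: [415.9, 36.1, 230.0]
tcp_rot: [3.141, 0.001, -0.274]
ft_force: [0.5, 0.2, 0.8]
opening: 0.708
grip_force: 0.0
```

Run:
```python
from h import *
s=read_camera("side")
cv2.imwrite("pics/c3.png",cv2.resize(s[165:265,260:390,::-1],None,fx=6,fy=6,interpolation=cv2.INTER_CUBIC))
m=[596.8,-13.6,-.275]
f=lambda q:((proj("side",world(m,q))[0]-[260,165])*6+2.5).round()
for q in((0,38,66),(-8,38,66),(0,38,136),(-8,38,136),(0,-38,136),(-8,-38,136),(-16,19,119),(-16,-19,119)):print(q,f(q))
for a in(1.3,1.4,1.5,1.6):print(a,f((26-66*np.cos(a)-3*np.sin(a),0,146+66*np.sin(a)-3*np.cos(a))))
print(state()['eef_pos'],state()['ft_force'],state()['t'],state()['opening'])
```

```text
(0, 38, 66) [181. 585.]
(-8, 38, 66) [205. 592.]
(0, 38, 136) [173. 383.]
(-8, 38, 136) [199. 390.]
(0, -38, 136) [296. 260.]
(-8, -38, 136) [320. 266.]
(-16, 19, 119) [257. 414.]
(-16, -19, 119) [316. 351.]
1.3 [215.  90.]
1.4 [195.  80.]
1.5 [174.  72.]
1.6 [153.  66.]
[418.18022238  35.62079596 230.11811634] [ 0.5717465  -0.22058107 -0.368153  ] 9.4667 0.6635954459594304
```

View pics/c3.png

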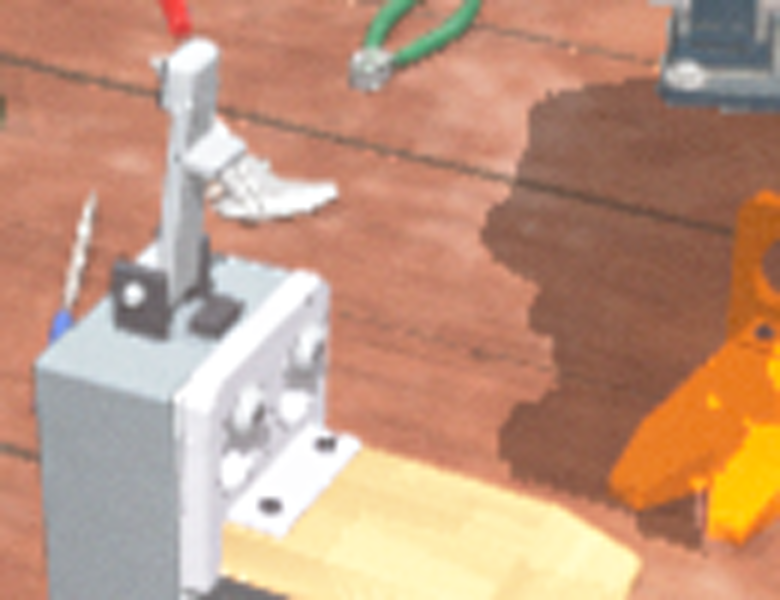

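The pin hangs home: the stud heads are in the narrow slots at (245,410) and (305,350) with the openings below them, and the plate edges match prediction. The latch tab at about (193,75) gives q≈1.4. Next I'll take the shut fingers over and behind the latch.

Emit:
{"fn": "arm_command", "kwargs": {"delta_pos": [[0.08,-0.022,0.1],[0.24,-0.068,0.1],[0.4,-0.112,0.1],[0.56,-0.158,0.1],[0.72,-0.203,0.1]], "delta_rot": [[0,0,0],[0,0,0],[0,0,0],[0,0,0],[0,0,0]], "claw": [1,1,1,1,1]}}

```text
t: 9.88
eef_pos: [602.3, -16.6, 254.2]
tcp_rot: [3.141, -0.0, -0.275]
ft_force: [-0.0, -0.5, 0.0]
opening: 0.315
grip_force: 0.0
```

Emit:
{"fn": "arm_command", "kwargs": {"delta_pos": [[0.15,-0.04,0],[0.197,-0.055,0],[0.197,-0.055,-0.06],[0.197,-0.055,-0.16],[0.197,-0.055,-0.22]], "delta_rot": [[0,0,0],[0,0,0],[0,0,0],[0,0,0],[0,0,0]], "claw": [1,1,1,1,1]}}

```text
t: 10.3
eef_pos: [649.4, -29.9, 196.6]
tcp_rot: [3.141, 0.002, -0.275]
ft_force: [-0.9, 0.5, -0.6]
opening: 0.012
grip_force: 0.0
```

Emit:
{"fn": "arm_command", "kwargs": {"delta_pos": [[-0.02,0.005,0],[-0.04,0.011,0],[-0.06,0.017,0],[-0.08,0.022,0],[-0.1,0.028,0]], "delta_rot": [[0,0,0],[0,0,0],[0,0,0],[0,0,0],[0,0,0]], "claw": [1,1,1,1,1]}}

```text
t: 10.72
eef_pos: [623.8, -22.3, 200.9]
tcp_rot: [-3.141, -0.002, -0.275]
ft_force: [2.1, -1.3, -1.2]
opening: 0.006
grip_force: 1.0
```

Contact is where predicted (q≈1.4). Now I'll swing the latch down along its arc.

Emit:
{"fn": "arm_command", "kwargs": {"delta_pos": [[-0.046,0.013,0.004],[-0.087,0.024,-0.015],[-0.123,0.035,-0.043],[-0.153,0.043,-0.077],[-0.175,0.049,-0.117]], "delta_rot": [[0,0,0],[0,0,0],[0,0,0],[0,0,0],[0,0,0]], "claw": [1,1,1,1,1]}}

```text
t: 11.13
eef_pos: [579.8, -9.8, 171.7]
tcp_rot: [-3.141, -0.003, -0.275]
ft_force: [1.1, 0.7, 1.1]
opening: 0.008
grip_force: 0.9
```

Emit:
{"fn": "arm_command", "kwargs": {"delta_pos": [[-0.008,0.002,-0.021],[-0.015,0.004,-0.044],[-0.019,0.005,-0.066],[-0.02,0.005,-0.078],[-0.02,0.005,-0.08]], "delta_rot": [[0,0,0],[0,0,0],[0,0,0],[0,0,0],[0,0,0]], "claw": [1,1,1,1,1]}}

```text
t: 11.55
eef_pos: [575.0, -8.8, 149.9]
tcp_rot: [3.141, 0.001, -0.275]
ft_force: [-0.6, -0.2, 1.2]
opening: 0.004
grip_force: 0.6
```

Emit:
{"fn": "arm_command", "kwargs": {"delta_pos": [[0,0,-0.004],[0,0,-0.008],[0,0,-0.012],[0,0,-0.012],[0,0,-0.012]], "delta_rot": [[0,0,0],[0,0,0],[0,0,0],[0,0,0],[0,0,0]], "claw": [1,1,1,1,1]}}

```text
t: 11.97
eef_pos: [575.3, -8.9, 147.9]
tcp_rot: [3.142, -0.001, -0.275]
ft_force: [-1.6, -0.2, 5.7]
opening: 0.005
grip_force: 2.9
```

Force is rising at z≈148, the expected shut height. I'll press a little more.

Emit:
{"fn": "arm_command", "kwargs": {"delta_pos": [[0,0,-0.004],[0,0,-0.008],[0,0,-0.008],[0,0,-0.008],[0,0,-0.008]], "delta_rot": [[0,0,0],[0,0,0],[0,0,0],[0,0,0],[0,0,0]], "claw": [1,1,1,1,1]}}

```text
t: 12.38
eef_pos: [575.6, -9.0, 147.0]
tcp_rot: [-3.141, -0.002, -0.275]
ft_force: [-2.8, 0.6, 17.0]
opening: 0.006
grip_force: 9.1
```

It's on a hard stop at 17 N. I'll lift straight off, back away and look.

Emit:
{"fn": "arm_command", "kwargs": {"delta_pos": [[0,0,0.02],[0,0,0.08],[0,0,0.2],[-0.05,0.01,0.3],[-0.15,0.04,0.4]], "delta_rot": [[0,0,0],[0,0,0],[0,0,0],[0,0,0],[0,0,0]], "claw": [1,1,1,1,1]}}

```text
t: 12.8
eef_pos: [538.8, 0.5, 246.2]
tcp_rot: [3.141, -0.001, -0.275]
ft_force: [-0.5, -0.2, -0.0]
opening: 0.004
grip_force: 0.0
```

Emit:
{"fn": "arm_command", "kwargs": {"delta_pos": [[-0.12,0.03,0],[-0.25,0.06,0],[-0.4,0.1,0],[-0.45,0.12,0],[-0.45,0.12,0]], "delta_rot": [[0,0,0],[0,0,0],[0,0,0],[0,0,0],[0,0,0]], "claw": [1,1,1,1,1]}}

```text
t: 13.22
eef_pos: [423.0, 31.9, 246.0]
tcp_rot: [-3.142, -0.001, -0.274]
ft_force: [0.6, -0.9, 0.6]
opening: 0.002
grip_force: 0.0
```

Run:
```python
from h import *
s=read_camera("side")
cv2.imwrite("pics/c4.png",cv2.resize(s[180:280,260:390,::-1],None,fx=6,fy=6,interpolation=cv2.INTER_CUBIC))
m=[596.8,-13.6,-.275]
f=lambda q:((proj("side",world(m,q))[0]-[260,180])*6+2.5).round()
for a in(0,.1,.2):
  for r in(66,75):print(a,r,f((26-r*np.cos(a)-3*np.sin(a),0,146+r*np.sin(a)-3*np.cos(a))))
for q in((0,38,66),(-8,38,66),(0,38,136)):print(q,f(q))
x=state();print(x['eef_pos'],x['ft_force'],x['t'])
```

```text
0 66 [362. 240.]
0 75 [391. 247.]
0.1 66 [362. 220.]
0.1 75 [391. 225.]
0.2 66 [360. 200.]
0.2 75 [388. 201.]
(0, 38, 66) [181. 495.]
(-8, 38, 66) [205. 502.]
(0, 38, 136) [173. 293.]
[425.01724432  31.38426463 246.05784436] [ 0.51964022 -0.70790449 -0.04216021] 13.2667
```

View pics/c4.png

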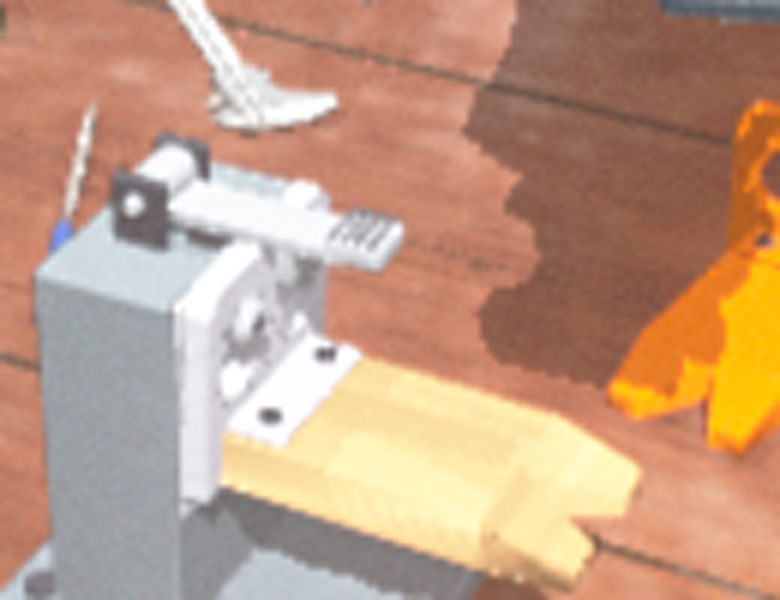

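The picture shows the latch level over the plate. Its tab is at about (365,240), against (362,240) predicted for q = 0. The pin hangs home and the robot is clear, so I'll hand it in.

```bash
python3 -c "
from cell import *
print(job_done())"
```

```text
the job is handed in; nothing more can be done
None
```

The wooden filing pin hangs fully home on both studs with the latch shut over its plate, and the job was handed in at about 13 s with the robot clear; no verdict came back.

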